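# Count out the rolling pin and draw it from the covered bin

### The job

Count the rolling pin out on the tally counter: swing its red-pegged lever all the way to its stop and let it spring back home by itself. Then take the wooden rolling pin out of the steel bin; the opening in the cover is shorter than the pin, so tip it diagonally through. Finish while still holding it in the gripper, still, with the whole pin a hand's breadth (8 cm) or more higher than the bin's cover and touching nothing else, and leave the canister, the bowl and the tart where they stand.

Things in the scene. Friction and masses are not known exactly. Their poses are not given: they have to be found in the camera images.
- bin: Fixed dark steel bin 310 x 174 mm, 100 mm high; origin at the centre of its underside, z up, long side along its x axis, which points away from the robot (within about 20 degrees). Cavity x = -150 to 150, y = -82 to 82 mm, floor 4 mm thick. Two white saddles on the floor at x = -105 and 75 mm, 12 mm long, 42 mm across, 36 mm high at their cheeks, carry the pin along the bin's x axis.
- opening (a point): Centre of the rectangular opening in the bin's fixed white 6 mm cover (underside at 94 mm, top at 100 mm), level with the cover's top. In the bin's frame the opening runs from x = -55 to +130 mm and y = -72 to +72 mm; the cover's wide closed part, with a blue edge, is at the -x end, towards the robot.
- pin: Loose wooden rolling pin, a round bar 240 mm long, 28 mm in diameter (last 15 mm tapering to 22 mm), 0.10 to 0.17 kg. Origin on its axis at mid-length, x axis along it. At first it lies level in the bin's saddles, its x axis along the bin's, its axis 36 mm above the counter, mid-length near x = -15 mm of the bin, so that its -x end reaches about 80 mm under the cover.
- pin_near (a point): Centre of the pin's end that starts nearer the robot, under the cover (pin's -x end).
- pin_far (a point): Centre of the pin's other (+x) end.
- tally: Fixed grey tally counter, 130 x 120 mm, 48 mm high, with a steel lever on top and a red peg at the lever's end. Origin at the centre of its underside, z up.
- tally_lever (a joint): Lever angle about the vertical axis through point lever_hinge, rad: 0 at home, 1.0 at its stop, growing counter-clockwise seen from above. A spring drives it home when let go (about 1.5 N at the peg at home, 4 N at the stop). The lever's direction from the hinge, measured counter-clockwise from the tally's +x axis, is pi - 0.5 + angle.
- lever_peg (a point): Top centre of the red upright peg on the lever: 12 mm in diameter, top at 104 mm, standing 42 mm above the lever arm (arm's top at 62 mm), 75 mm from the hinge.
- lever_hinge (a point): Lever's hinge axis, at the height of the lever's underside (55 mm).
- canister: Bystander: white canister with steel cap, 84 mm in diameter, 130 mm high; origin at the centre of its underside.
- bowl: Bystander: steel bowl, 100 mm across, 50 mm high; origin at the centre of its underside.
- tart: Bystander: small rectangular strawberry tart, 90 x 38 mm, 34 mm high; origin at the centre of its underside.
There are look-alikes about, which are no part of the job. Leave any green look-alike of the tally alone.

How it is judged:
By the outcome, as a careful person would: the job done as asked, in the order asked, and still so for the second after the job is handed in, while the arm keeps its last pose, push and grip.
It also fails if it takes over 58 s, if anything falls off the work surface, if the arm or the gripper's body presses on something with over 40 N, if the wrist force passes 120 N, or if a joint passes its speed limit or range.

### The arm

A 7-joint arm with a two-finger parallel gripper is mounted at the origin on the work surface. World frame = base frame: x ahead of the robot, y to its left, z up, the work surface at z = 0. Lengths are in m, angles in rad, forces in N, time in s.
With the tool pointing down it reaches from about 0.4 to 0.875 m from the base axis. Payload 4.4 kg.
Tool frame: the origin (TCP) lies midway between the tips of the shut fingers; the grasp point (between the pads) lies 19 mm behind it; z points along the fingers, y is the direction in which the jaws open and shut (so a half turn about z gives the same grasp; the last joint's range is limited). The gripper opens to 85 mm and grips with 20 to 120 N. Pads are 22 mm wide; open, the fingers measure 114 mm over their backs; the gripper's body (76 mm by 85 mm) begins 54 mm behind the grasp point. The pads swing forward as they close: fully open they stand 13 mm farther back than shut.
Start: joints at [1.176, 0.628, 0.038, 1.517, -0.027, 0.996, -0.02], TCP at [0.21, -0.615, 0.231] pointing down, gripper open.
Joint ranges: [-3.06, 3.06], [-0.37, 2.12], [-1.25, 1.32], [0.18, 2.47], [-1.1, 4.24], [0.23, 1.98], [-2.94, 2.94]. Speed limits (rad/s): [2.57, 2.57, 3.14, 3.14, 3.14, 3.14, 3.14].

### API

Orientations are given as [roll, pitch, yaw] about the fixed x, y, z axes, in that order (R = Rz(yaw) Ry(pitch) Rx(roll)).
In Python, from workcell import sensors, vision, bot gives the robot as it stands.
- The arm moves only by the shell command python3 -m crank 'ROWS' [OPENING] [FORCE]. ROWS is JSON, a list of rows, each an object with "translation": the shift along the tool's x, y, z as a fraction of full scale, a list of three; "rotation": the turn, a rotation vector about the tool's x, y, z as a fraction of full scale, a list of three. A call has exactly 5 rows; each row is the pose to reach, as a shift and turn from the pose commanded when the call began, along the tool's axes at that moment; what a row does not reach only later rows make up. Full scale, the value 1, is 0.75 m for a shift and pi/4 rad for a turn. A row lasts 1/10 s, in which the tool goes at most 50 mm and 8.59 degrees, less where a joint would pass 70% of its speed; a pose out of reach is approached as far as the arm can. A call with a number of a shift or a turn outside -1 to 1 is refused whole. A call with a gripper value outside its range is refused whole. OPENING is the finger opening in mm, from 0 to 85.4, set as the call begins (- or left out, the last holds). The fingers move at their own pace and stop on an object; FORCE is the grip in N (left out, the last holds). Time passes only in rows, so rows that repeat a pose let the fingers close, or fill a call up. It gives the time, the measured TCP pose, the force and the opening at its end, in the units of the state.
- sensors.sense(): the state, without advancing time (a new reading comes with each control period).
- vision.get_image(name): name is "scene" or "top" or "wrist"; returns the picture (420x560x3 uint8, red, green, blue); there is no depth.
- vision.calibration(name): a dict with "fx", "fy", "cx", "cy" (pixels), "k1" (the pictures are not rectified: a ray, as slopes to the right and down, at radius r is drawn at 1 + k1 r^2 times it, then the intrinsics apply), "origin" and "attitude" of the camera in the world. Camera axes: x right, y up, looking along -z (the intrinsics and any distortion apply to the point x, -y, -z); pixel columns grow to the right and rows downward; lengths in m; the calibration is good to about 2 mm. A picture is of the moment at which its call begins: read the wrist's pose just before it. calibration takes no time and is no camera call; for the wrist camera it gives the pose at the moment of the call.
- bot.finish_job(): hands the job in, once; it reports no verdict.
The state is a dict: "clock": time; "q": joint angles; "joint_vel": joint speeds; "tau": joint torques, N m; "eef_pos": TCP position; "tcp_rot": TCP orientation; "force": force on the tool from outside, world axes, zero at the start; "wrist_torque": the same for the moment, N m; "opening": finger opening in m.
Only numpy, scipy, OpenCV 4.12 (cv2) and the standard library are available. Lean on these libraries where they do the work, as an engineer would, in place of code of your own. Each camera call takes 0.05 s, during which the arm holds its last target.

## Working session

There is one attempt and no reset: what is moved stays moved. The work goes in short steps, Python scripts to look and compute and a shell command to move; the robot and the scene stay as the last step left them, time stands still between calls to the robot, and variables do not carry over. Pictures are saved under pics/ and viewed, and the job is handed in when it is done.

```bash
ls; mkdir -p pics; python3 - <<'E'
from workcell import sensors, vision
import cv2
s=sensors.sense(); print({k:(v if isinstance(v,float) else [round(x,3) for x in v]) for k,v in s.items()})
for n in ("scene","top"):
    print(n,vision.calibration(n))
    cv2.imwrite(f"pics/{n}0.png",vision.get_image(n)[:,:,::-1])
E
```

```text
pics
{'clock': 0.0, 'q': [np.float64(1.176), np.float64(0.629), np.float64(0.038), np.float64(1.518), np.float64(-0.027), np.float64(0.996), np.float64(-0.02)], 'joint_vel': [np.float64(-0.003), np.float64(-0.002), np.float64(-0.002), np.float64(0.0), np.float64(0.001), np.float64(0.001), np.float64(-0.001)], 'tau': [np.float64(0.0), np.float64(-56.341), np.float64(1.226), np.float64(-19.344), np.float64(0.011), np.float64(0.011), np.float64(0.0)], 'eef_pos': [np.float64(0.21), np.float64(-0.615), np.float64(0.23)], 'tcp_rot': [np.float64(-3.14), np.float64(0.0), np.float64(0.329)], 'force': [np.float64(0.394), np.float64(-0.722), np.float64(-0.339)], 'wrist_torque': [np.float64(0.01), np.float64(0.072), np.float64(-0.015)], 'opening': 0.08546885418767601}
scene {'fx': 472.3665702851042, 'fy': 472.3665702851042, 'cx': 280.8783049667922, 'cy': 208.76505245359544, 'k1': -0.06447024059873782, 'origin': array([1.41705142, 0.18725896, 1.13387937]), 'attitude': array([0.72485598, 0.00678122, 1.83206332])}
top {'fx': 468.3734070466101, 'fy': 468.3734070466101, 'cx': 281.61748201265135, 'cy': 206.01919736694893, 'k1': 0.0496351637445731, 'origin': array([ 0.33125943, -0.03752525,  1.61141593]), 'attitude': array([ 0.11511936,  0.00160698, -1.57241948])}
```

View pics/scene0.png

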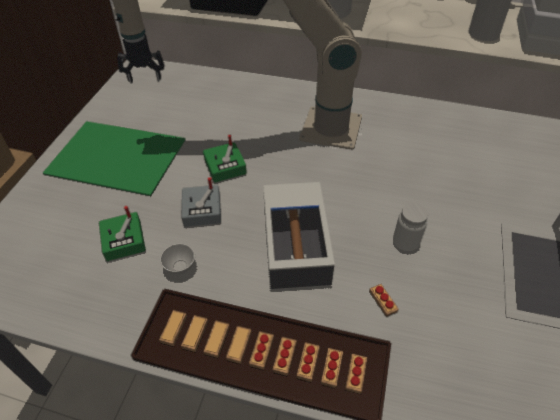

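View pics/top0.png

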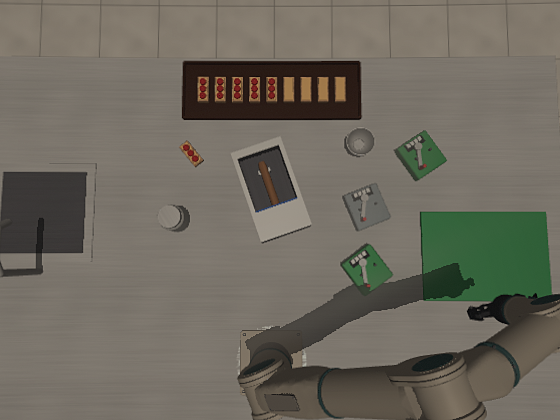

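The top view shows the bin around (270,190), the grey tally near (366,206) with its red peg at about (362,219), and two green look-alikes at (420,155) and (366,269). The canister is at (173,217), the bowl at (360,141) and the tart at (191,153). I'll zoom in next.

```bash
cat > h.py <<'E'
import numpy as np, cv2, json
from scipy.spatial.transform import Rotation as R
def rot(a): return R.from_euler('xyz',a).as_matrix()
def ray(c,u,v):
    d=np.array([(u-c['cx'])/c['fx'],(v-c['cy'])/c['fy']]); s=d.copy()
    for _ in range(20): s=d/(1+c['k1']*(s@s))
    w=rot(c['attitude'])@np.array([s[0],-s[1],-1.]); return np.array(c['origin']),w
def plane(c,u,v,z):
    o,w=ray(c,u,v); return o+w*(z-o[2])/w[2]
def proj(c,p):
    q=rot(c['attitude']).T@(np.array(p)-c['origin']); s=np.array([q[0],-q[1]])/-q[2]; s=s*(1+c['k1']*(s@s))
    return np.array([c['cx']+c['fx']*s[0],c['cy']+c['fy']*s[1]])
def tri(cs,uvs):
    A=np.zeros((3,3));b=np.zeros(3)
    for c,(u,v) in zip(cs,uvs):
        o,w=ray(c,u,v); w/=np.linalg.norm(w); P=np.eye(3)-np.outer(w,w); A+=P;b+=P@o
    p=np.linalg.solve(A,b); return p
E
python3 - <<'E'
import cv2,numpy as np
t=cv2.imread('pics/top0.png'); s=cv2.imread('pics/scene0.png')
a=cv2.resize(t[125:250,220:400],None,fx=4.4,fy=4.4,interpolation=cv2.INTER_CUBIC)
b=cv2.resize(s[165:295,175:340],None,fx=4.6,fy=4.6,interpolation=cv2.INTER_CUBIC)
cv2.imwrite('pics/tz.png',a);cv2.imwrite('pics/sz.png',b)
E
```

```text
(no output)
```

View pics/tz.png

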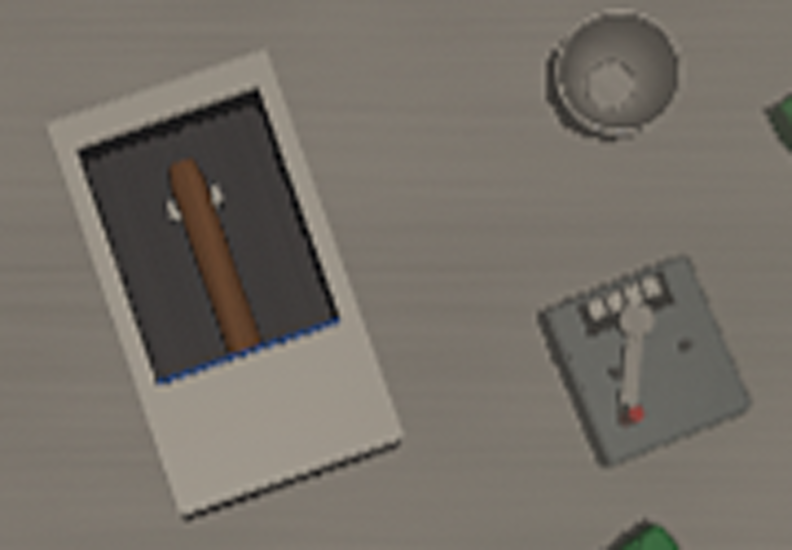

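View pics/sz.png

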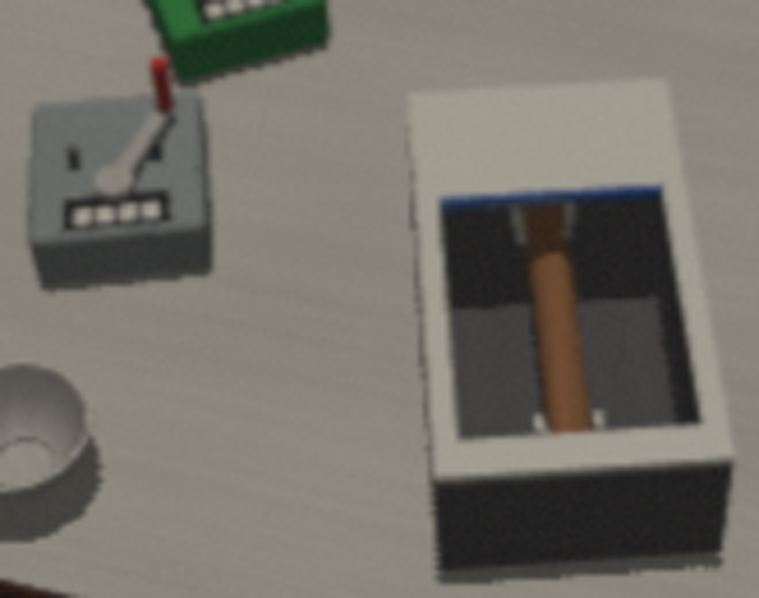

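```bash
python3 - <<'E'
from h import *
from workcell import vision
T=vision.calibration('top');S=vision.calibration('scene')
np.save('/tmp/x.npy',0)
t=lambda x,y:((x+.5)/4.4-.5+220,(y+.5)/4.4-.5+125)
s=lambda x,y:((x+.5)/4.6-.5+175,(y+.5)/4.6-.5+165)
ct=np.array([plane(T,*t(*p),.1)[:2] for p in [(50,124),(267,50),(402,437),(182,515)]])
cs=np.array([plane(S,*s(*p),.1)[:2] for p in [(731,459),(435,477),(409,94),(666,80)]])
ot=np.array([plane(T,*t(*p),.1)[:2] for p in [(80,151),(259,91),(340,321),(156,382)]])
os_=np.array([plane(S,*s(*p),.1)[:2] for p in [(700,423),(459,438),(443,202),(661,190)]])
for n,c in (('ct',ct),('cs',cs),('ot',ot),('os',os_)):
    print(n,c.round(4).tolist(),'cen',c.mean(0).round(4),'len',[round(np.linalg.norm(c[i]-c[(i+1)%4]),4) for i in range(4)],
     'yaw',np.degrees(np.arctan2(*((c[0]+c[1]-c[2]-c[3])[::-1]))).round(2))
# tally
tt=np.array([plane(T,*t(*p),.048)[:2] for p in [(539,313),(687,256),(750,402),(607,466)]])
print('tally',tt.round(4).tolist(),tt.mean(0).round(4),[round(np.linalg.norm(tt[i]-tt[(i+1)%4]),4) for i in range(4)])
# red
for n,c,box in (('top0',T,(350,210,375,230)),('scene0',S,(200,170,220,195))):
    im=cv2.imread(f'pics/{n}.png').astype(int); b,g,r=im[...,0],im[...,1],im[...,2]
    m=(r>g*1.6)&(r>70); x0,y0,x1,y1=box; ys,xs=np.nonzero(m[y0:y1,x0:x1]); xs+=x0;ys+=y0
    print(n,list(zip(xs.tolist(),ys.tolist())))
h_t=t(637,320);print('hinge top',plane(T,*h_t,.062)); print('hinge sc',plane(S,*s(114,178),.062))
pf=[t(183,168)];print('peg', plane(T,*t(633,413),.104), plane(S,*s(159,60),.104))
print('pin far top z.036..', plane(T,*t(181,158),.036), 'blue pin axis', plane(T,*t(241,350),.036), plane(S,*s(552,300),.045))
E
```

```text
ct [[0.6825, 0.1309], [0.7388, -0.0314], [0.4476, -0.1302], [0.3907, 0.0313]] cen [5.649e-01 1.000e-04] len [np.float64(0.1717), np.float64(0.3076), np.float64(0.1712), np.float64(0.3084)] yaw 18.79
cs [[0.6892, 0.1298], [0.7443, -0.0318], [0.4539, -0.1325], [0.398, 0.0302]] cen [ 0.5713 -0.0011] len [np.float64(0.1707), np.float64(0.3074), np.float64(0.1721), np.float64(0.3078)] yaw 19.0
ot [[0.662, 0.1083], [0.7075, -0.0254], [0.5336, -0.0851], [0.4885, 0.0508]] cen [0.5979 0.0121] len [np.float64(0.1412), np.float64(0.1838), np.float64(0.1432), np.float64(0.1827)] yaw 18.66
os [[0.6687, 0.1075], [0.7146, -0.0258], [0.5407, -0.0845], [0.4956, 0.0475]] cen [0.6049 0.0112] len [np.float64(0.1409), np.float64(0.1836), np.float64(0.1395), np.float64(0.1832)] yaw 18.89
tally [[0.5465, -0.2389], [0.5903, -0.3528], [0.4779, -0.3977], [0.4293, -0.2884]] [ 0.511  -0.3195] [np.float64(0.122), np.float64(0.121), np.float64(0.1196), np.float64(0.1271)]
top0 [(363, 218), (364, 218), (365, 218), (363, 219), (364, 219), (365, 219), (364, 220)]
scene0 [(210, 177), (208, 178), (209, 178), (210, 178), (211, 178), (208, 179), (209, 179), (210, 179), (208, 180), (209, 180), (210, 180), (209, 181), (210, 181), (209, 182), (210, 182), (209, 183), (210, 183), (209, 184), (211, 184), (209, 185), (210, 185), (211, 185), (211, 186), (211, 187), (211, 188)]
hinge top [ 0.53902549 -0.31108517  0.062     ]
hinge sc [ 0.54334842 -0.31313106  0.062     ]
peg [ 0.46465644 -0.29923942  0.104     ] [ 0.46921659 -0.30374604  0.104     ]
pin far top z.036.. [0.67031987 0.03588062 0.036     ] blue pin axis [ 0.51981743 -0.01080341  0.036     ] [ 0.55748975 -0.00811147  0.045     ]
```

```bash
python3 -m crank '[{"translation":[0.045,-0.033,0],"rotation":[0,0,0]},{"translation":[0.09,-0.066,0],"rotation":[0,0,0]},{"translation":[0.135,-0.1,0],"rotation":[0,0,0]},{"translation":[0.18,-0.133,0],"rotation":[0,0,0]},{"translation":[0.225,-0.166,0],"rotation":[0,0,0]}]' 0 30
python3 -m crank '[{"translation":[0.045,-0.033,0],"rotation":[0,0,0]},{"translation":[0.09,-0.066,0],"rotation":[0,0,0]},{"translation":[0.135,-0.1,0],"rotation":[0,0,0]},{"translation":[0.18,-0.133,0],"rotation":[0,0,0]},{"translation":[0.225,-0.166,0],"rotation":[0,0,0]}]'
python3 - <<'E'
from workcell import sensors, vision
import cv2,json
c=vision.calibration('wrist'); im=vision.get_image('wrist')
json.dump({k:(v.tolist() if hasattr(v,'tolist') else v) for k,v in c.items()},open('w1.json','w')); print(c)
cv2.imwrite('pics/w1.png',im[:,:,::-1]); print(sensors.sense()['eef_pos'])
E
```

```text
clock: 0.6
eef_pos: [0.33, -0.4412, 0.231]
tcp_rot: [-3.141, 0.0, 0.329]
force: [0.3, -1.1, -1.0]
opening: 0.0123
clock: 1.1
eef_pos: [0.4495, -0.269, 0.2312]
tcp_rot: [-3.141, 0.0, 0.329]
force: [0.9, 0.0, -0.5]
opening: 0.0003
{'fx': 334.8000860621702, 'fy': 334.8000860621702, 'cx': 283.8018109282087, 'cy': 213.4665735313855, 'k1': -0.04695270282853605, 'origin': array([ 0.51514005, -0.24523113,  0.37230212]), 'attitude': array([-2.78837726e-01,  7.83626666e-04, -1.24243124e+00])}
[ 0.45488757 -0.26084719  0.23108692]
```

View pics/w1.png

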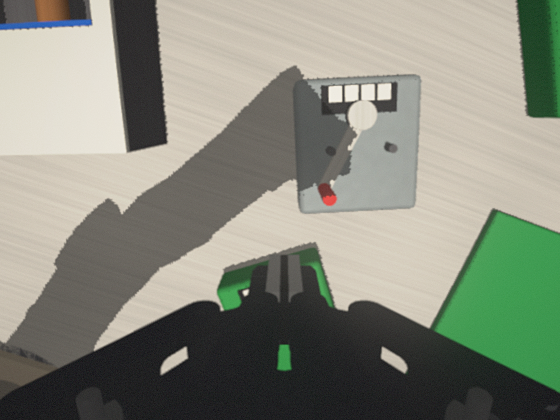

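```bash
python3 - <<'E'
from h import *
from workcell import sensors
W=json.load(open('w1.json')); W['origin']=np.array(W['origin'])
im=cv2.imread('pics/w1.png').astype(int); b,g,r=im[...,0],im[...,1],im[...,2]
m=(r>g*2)&(r>150); n,_,st,ce=cv2.connectedComponentsWithStats(m.astype(np.uint8)); print(st,ce)
print('peg',plane(W,329,199,.104),'hinge',plane(W,362.5,116,.064))
print('corners',[plane(W,u,v,.048).round(4).tolist() for u,v in [(295,84),(420,76),(414,206),(299,212)]])
print('bin near right corner',plane(W,127,152,.1), 'left blue?',plane(W,92,22,.1))
s=sensors.sense();print(s['eef_pos'],s['joint_vel'],s['clock'])
E
```

```text
[[     0      0    560    420 235092]
 [   323    195     13     11    108]] [[279.47712385 209.50459395]
 [329.2962963  199.5       ]]
peg [ 0.46612004 -0.30105896  0.104     ] hinge [ 0.53946052 -0.31064092  0.064     ]
corners [[0.5469, -0.245, 0.048], [0.5912, -0.3507, 0.048], [0.4769, -0.3966, 0.048], [0.4336, -0.2889, 0.048]]
bin near right corner [ 0.44934591 -0.13266962  0.1       ] left blue? [ 0.53604542 -0.08622973  0.1       ]
[ 0.45488757 -0.26084719  0.23108692] [ 0.04684913  0.00188638 -0.02184312 -0.00241996 -0.0123132  -0.00191854
  0.1507077 ] 1.15
```

```bash
python3 -m crank '[{"translation":[0,0,0.05],"rotation":[0,0,0]},{"translation":[0,0,0.1],"rotation":[0,0,0]},{"translation":[0,0,0.15],"rotation":[0,0,0]},{"translation":[0,0,0.2],"rotation":[0,0,0]},{"translation":[0,0,0.2],"rotation":[0,0,0]}]'
python3 -m crank '[{"translation":[0,0.01,0],"rotation":[0,0,0]},{"translation":[0,0.02,0],"rotation":[0,0,0]},{"translation":[0,0.03,0],"rotation":[0,0,0]},{"translation":[0,0.04,0],"rotation":[0,0,0]},{"translation":[0,0.05,0],"rotation":[0,0,0]}]'
python3 - <<'E'
from workcell import sensors, vision
import cv2,json
im=vision.get_image('wrist')
cv2.imwrite('pics/w2.png',im[:,:,::-1]); 
E
```

```text
clock: 1.65
eef_pos: [0.4454, -0.2687, 0.0771]
tcp_rot: [-3.134, 0.007, 0.329]
force: [-1.3, 0.3, 0.7]
opening: -0.0
clock: 2.15
eef_pos: [0.4608, -0.3066, 0.0821]
tcp_rot: [-3.141, 0.0, 0.328]
force: [-3.0, 3.0, 0.4]
opening: -0.0
```

View pics/w2.png

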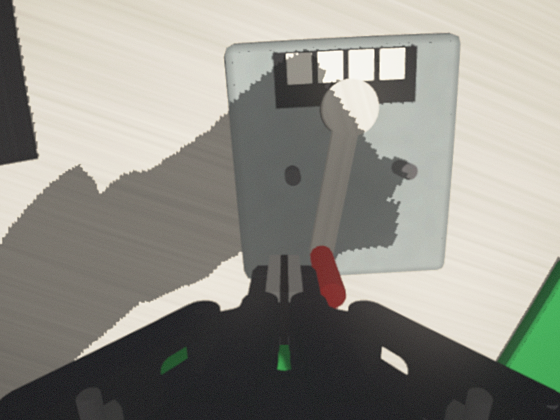

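The peg's base is at about (321,255), against the right finger, and the lever has started to turn.

```bash
python3 -m crank '[{"translation":[0,0.013,0],"rotation":[0,0,0]},{"translation":[0,0.026,0],"rotation":[0,0,0]},{"translation":[0,0.039,0],"rotation":[0,0,0]},{"translation":[0,0.052,0],"rotation":[0,0,0]},{"translation":[0,0.06,0],"rotation":[0,0,0]}]'
python3 - <<'E'
from workcell import sensors, vision
import cv2,json
im=vision.get_image('wrist')
cv2.imwrite('pics/w3.png',im[:,:,::-1]); s=sensors.sense();print(s['eef_pos'],s['force'])
E
```

```text
clock: 2.7
eef_pos: [0.4783, -0.3478, 0.0813]
tcp_rot: [-3.141, -0.004, 0.33]
force: [2.7, 6.8, -0.8]
opening: 0.0002
[ 0.478723   -0.34857297  0.08130543] [ 1.86521035  5.65129551 -0.53017966]
```

View pics/w3.png

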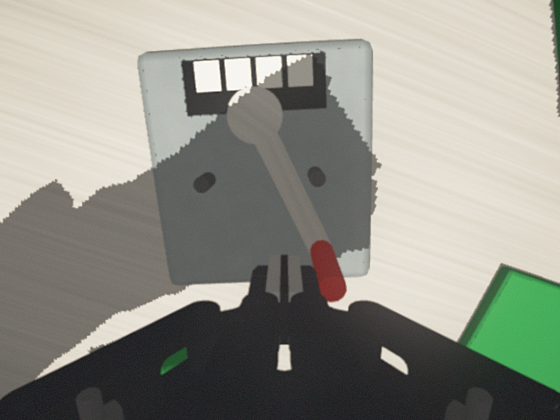

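The lever is a few millimetres short of its stop post at (317,176), so I'll push a little further.

```bash
python3 -m crank '[{"translation":[0,0.004,0],"rotation":[0,0,0]},{"translation":[0,0.008,0],"rotation":[0,0,0]},{"translation":[0,0.011,0],"rotation":[0,0,0]},{"translation":[0,0.013,0],"rotation":[0,0,0]},{"translation":[0,0.013,0],"rotation":[0,0,0]}]'
python3 - <<'E'
from workcell import sensors, vision
import cv2,json
im=vision.get_image('wrist')
cv2.imwrite('pics/w4.png',im[:,:,::-1]); s=sensors.sense();print(s['eef_pos'],s['force'])
E
```

```text
clock: 3.25
eef_pos: [0.4814, -0.3537, 0.081]
tcp_rot: [-3.137, -0.004, 0.332]
force: [2.4, 10.4, 1.1]
opening: 0.0
[ 0.48137993 -0.35372979  0.08101382] [ 0.81947602 11.12984811  1.77042978]
```

View pics/w4.png

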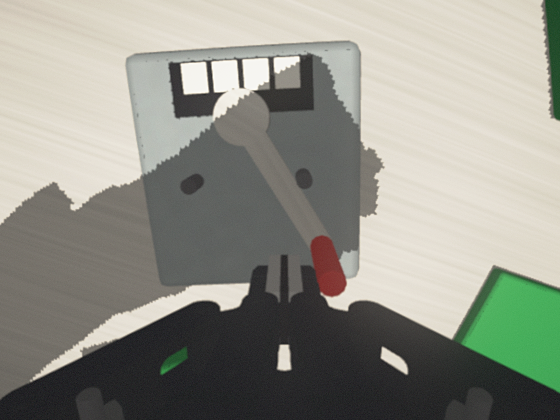

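```bash
python3 - <<'E'
from h import *
from workcell import vision
c=vision.calibration('wrist')
h=plane(c,241,116,.064);p=plane(c,321,238,.062);t=plane(c,333,286,.104)
print(h,p,t,np.linalg.norm((t-h)[:2]))
a0=np.arctan2(-.301+.3113,.4663-.540)
for q in (p,t):
  a=np.arctan2(*(q-h)[1::-1]); print((a-a0)%(2*np.pi))
E
```

```text
[ 0.54143522 -0.31081453  0.064     ] [ 0.4975127  -0.36663988  0.062     ] [ 0.4932002  -0.36876555  0.104     ] 0.07539852609317976
1.0430220158076864
1.0155002258025432
```

```bash
python3 -m crank '[{"translation":[0,0.003,0],"rotation":[0,0,0]},{"translation":[0,0.006,0],"rotation":[0,0,0]},{"translation":[0,0.008,0],"rotation":[0,0,0]},{"translation":[0,0.008,0],"rotation":[0,0,0]},{"translation":[0,0.008,0],"rotation":[0,0,0]}]'
```

```text
clock: 3.8
eef_pos: [0.4817, -0.3544, 0.0807]
tcp_rot: [-3.128, -0.001, 0.334]
force: [-2.9, 20.6, 8.8]
opening: -0.0001
```

```bash
python3 -m crank '[{"translation":[0,-0.014,0],"rotation":[0,0,0]},{"translation":[0,-0.014,-0.06],"rotation":[0,0,0]},{"translation":[0,-0.014,-0.12],"rotation":[0,0,0]},{"translation":[0,-0.014,-0.18],"rotation":[0,0,0]},{"translation":[0,-0.014,-0.24],"rotation":[0,0,0]}]' 85
python3 - <<'E'
from workcell import sensors, vision
import cv2,json
im=vision.get_image('wrist')
cv2.imwrite('pics/w5.png',im[:,:,::-1]); s=sensors.sense();print(s['eef_pos'],s['force'])
E
```

```text
clock: 4.3
eef_pos: [0.4784, -0.3555, 0.264]
tcp_rot: [3.138, -0.002, 0.328]
force: [0.4, -0.1, -0.7]
opening: 0.0726
[ 0.48204395 -0.35805033  0.27200542] [ 1.22197706 -2.06423175  4.17210542]
```

View pics/w5.png

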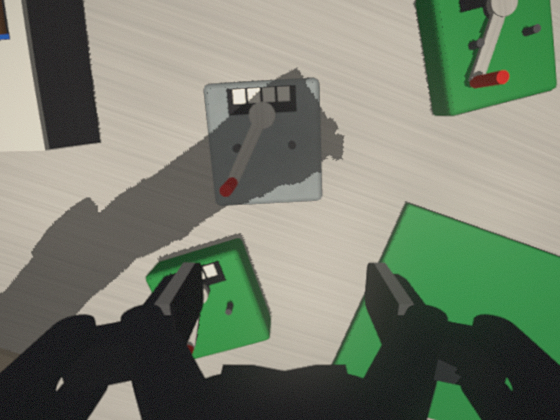

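The w5 picture shows the lever back home, with the peg at (228,187) where it started relative to the tally. Next I'll move over the bin.

```bash
python3 -m crank '[{"translation":[0.032,-0.041,0],"rotation":[0,0,0]},{"translation":[0.064,-0.082,0],"rotation":[0,0,0]},{"translation":[0.096,-0.123,0],"rotation":[0,0,0]},{"translation":[0.128,-0.164,0],"rotation":[0,0,0]},{"translation":[0.16,-0.205,0],"rotation":[0,0,0]}]' 60
python3 -m crank '[{"translation":[0.032,-0.041,0],"rotation":[0,0,0]},{"translation":[0.064,-0.082,0],"rotation":[0,0,0]},{"translation":[0.096,-0.123,0],"rotation":[0,0,0]},{"translation":[0.128,-0.164,0],"rotation":[0,0,0]},{"translation":[0.16,-0.2,0],"rotation":[0,0,0]}]'
python3 -m crank '[{"translation":[0,0,0],"rotation":[0,0,0]},{"translation":[0,0,0],"rotation":[0,0,0]},{"translation":[0,0,0],"rotation":[0,0,0]},{"translation":[0,0,0],"rotation":[0,0,0]},{"translation":[0,0,0],"rotation":[0,0,0]}]'
python3 - <<'E'
from workcell import sensors, vision
import cv2,json
c=vision.calibration('wrist'); im=vision.get_image('wrist'); t=vision.get_image('top')
json.dump({k:(v.tolist() if hasattr(v,'tolist') else v) for k,v in c.items()},open('w6.json','w')); print(c['origin'],c['attitude'])
cv2.imwrite('pics/w6.png',im[:,:,::-1]); s=sensors.sense();print(s['eef_pos'],s['tcp_rot'],s['q'],s['opening'])
E
```

```text
clock: 4.85
eef_pos: [0.5434, -0.1693, 0.262]
tcp_rot: [3.139, -0.003, 0.328]
force: [0.4, 0.2, 0.5]
opening: 0.0603
clock: 5.35
eef_pos: [0.6087, 0.0128, 0.2619]
tcp_rot: [3.14, -0.004, 0.329]
force: [0.1, -1.2, 0.1]
opening: 0.0604
clock: 5.85
eef_pos: [0.6064, 0.0099, 0.2615]
tcp_rot: [3.141, -0.0, 0.327]
force: [-0.4, -0.0, -0.0]
opening: 0.0599
[0.67197032 0.03350993 0.40271849] [-2.78178318e-01 -1.99938901e-04 -1.24454810e+00]
[0.60635844 0.01047734 0.26148014] [ 3.14128787e+00 -3.16165996e-04  3.27444540e-01] [-0.04508856  0.53297933 -0.02946552  1.60783567  0.0180376   1.00065827
 -1.32355159] 0.05997036963019556
```

View pics/w6.png

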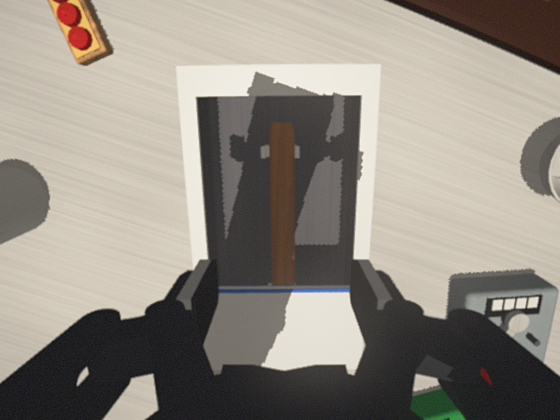

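The pin lies along the image column at about 283, with its far end at row 122. The opening's far corners are at (196,97) and (361,95), and the blue edge is at row 290.

```bash
python3 - <<'E'
from h import *
W=json.load(open('w6.json')); W['origin']=np.array(W['origin'])
im=cv2.imread('pics/w6.png'); hsv=cv2.cvtColor(im,cv2.COLOR_BGR2HSV)
m=((hsv[...,0]<20)&(hsv[...,1]>90)&(hsv[...,2]>40)); 
for v in (130,160,190,220,250,275):
    xs=np.nonzero(m[v,240:330])[0]+240; print(v,xs.min(),xs.max(),plane(W,(xs.min()+xs.max())/2,v,.040).round(4))
m2=((hsv[...,0]>105)&(hsv[...,0]<130)&(hsv[...,1]>120)); ys,xs=np.nonzero(m2[270:310,215:350]);print('blue',ys.mean()+270,xs.min()+215,xs.max()+215)
ang=.329;ex=np.array([np.cos(ang),np.sin(ang)]);ey=np.array([-ex[1],ex[0]])
for n,p,b in [('cFL',(177,66),(155,87)),('cFR',(380,64),(155,-87)),('oFL',(196,97),(130,72)),('oFR',(361,95),(130,-72))]:
    q=plane(W,*p,.1)[:2]; print(n,q.round(4),'bincentre',(q-(ex*b[0]+ey*b[1])/1000).round(4))
a=plane(W,177,66,.1)-plane(W,380,64,.1);print('yaw',np.arctan2(-a[0],a[1]))
a=plane(W,196,97,.1)-plane(W,361,95,.1);print('yaw',np.arctan2(-a[0],a[1]))
q=plane(W,280,291,.097)[:2];print('blue',q,(q+ex*.055))
f=plane(W,283,122,.036+.009);print('far end',f)
E
```

```text
130 271 292 [0.6598 0.0319 0.04  ]
160 270 293 [0.6299 0.0218 0.04  ]
190 270 293 [0.5986 0.0113 0.04  ]
220 271 293 [ 5.659e-01 -3.000e-04  4.000e-02]
250 272 293 [ 0.5315 -0.0125  0.04  ]
275 272 293 [ 0.5012 -0.0227  0.04  ]
blue 290.1498257839721 219 349
cFL [0.684  0.1329] bincentre [5.655e-01 5.000e-04]
cFR [ 0.7404 -0.0291] bincentre [0.5656 0.0031]
oFL [0.6648 0.111 ] bincentre [0.565  0.0008]
oFR [ 0.7118 -0.0232] bincentre [0.5655 0.0029]
yaw 0.33488420699175614
yaw 0.33733118118435285
blue [ 0.51016315 -0.01720772] [0.56221328 0.00056261]
far end [0.66813952 0.03301367 0.045     ]
```

```bash
python3 -m crank '[{"translation":[0,-0.004,0.05],"rotation":[0,0,0]},{"translation":[0,-0.004,0.11],"rotation":[0,0,0]},{"translation":[0,-0.004,0.17],"rotation":[0,0,0]},{"translation":[0,-0.004,0.22],"rotation":[0,0,0]},{"translation":[0,-0.004,0.25],"rotation":[0,0,0]}]' 60
python3 -m crank '[{"translation":[0,0,0.02],"rotation":[0,0,0]},{"translation":[0,0,0.04],"rotation":[0,0,0]},{"translation":[0,0,0.06],"rotation":[0,0,0]},{"translation":[0,0,0.077],"rotation":[0,0,0]},{"translation":[0,0,0.077],"rotation":[0,0,0]}]'
python3 - <<'E'
from workcell import sensors, vision
import cv2,json
cv2.imwrite('pics/w7.png',vision.get_image('wrist')[:,:,::-1]); s=sensors.sense();print(s['eef_pos'],s['tcp_rot'],s['force'])
E
```

```text
clock: 6.45
eef_pos: [0.6036, 0.0138, 0.0708]
tcp_rot: [-3.141, 0.004, 0.328]
force: [0.0, -0.7, 0.3]
opening: 0.0596
clock: 6.95
eef_pos: [0.6044, 0.0142, 0.0146]
tcp_rot: [-3.141, 0.002, 0.329]
force: [-0.7, 0.6, 0.4]
opening: 0.06
[0.60504573 0.01418853 0.01554396] [-3.14135592e+00  9.33342493e-04  3.28764137e-01] [ 0.71761113 -0.33445631  0.04067582]
```

View pics/w7.png

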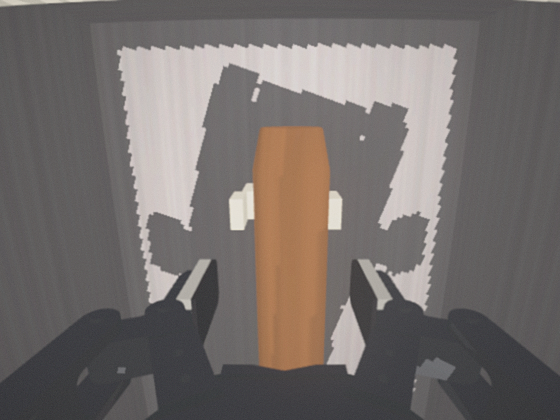

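The pin is centred between the pads, with its axis at column 291 and the fingers' midline at about 285. The fingers are short of the saddle at rows 190–228, so I'll close.

```bash
python3 -m crank '[{"translation":[0,0,0],"rotation":[0,0,0]},{"translation":[0,0,0],"rotation":[0,0,0]},{"translation":[0,0,0],"rotation":[0,0,0]},{"translation":[0,0,0],"rotation":[0,0,0]},{"translation":[0,0,0],"rotation":[0,0,0]}]' 10 90
python3 - <<'E'
from h import *
# path of grasp point in bin frame (xb,z) with tilt; tool frame at tilt a
TH=[0,0,5,10,15,20,25,30,35,40,45,50,50]
L=.174
G=[]
for th in TH:
    t=np.radians(th); z=max(.036, L*np.sin(t)+.011*np.cos(t)+.004+.010); x=.042
    G.append((x,z,t))
    s,c=np.sin(t),np.cos(t)
    ez=z-(x+.055)*np.tan(t)+.014/c
    nx=x-L*c
    print(th,'z',round(z,3),'top at cover edge z',round(ez,3),'near end x',round(nx,3),'body corner',round(x-.054*s-.043*c,3),round(z+.054*c-.043*s,3))
E
```

```text
clock: 7.5
eef_pos: [0.6063, 0.0141, 0.0172]
tcp_rot: [3.141, -0.002, 0.329]
force: [-0.6, -1.1, 5.9]
opening: 0.0255
0 z 0.036 top at cover edge z 0.05 near end x -0.132 body corner -0.001 0.09
0 z 0.036 top at cover edge z 0.05 near end x -0.132 body corner -0.001 0.09
5 z 0.04 top at cover edge z 0.046 near end x -0.131 body corner -0.006 0.09
10 z 0.055 top at cover edge z 0.052 near end x -0.129 body corner -0.01 0.101
15 z 0.07 top at cover edge z 0.058 near end x -0.126 body corner -0.014 0.111
20 z 0.084 top at cover edge z 0.063 near end x -0.122 body corner -0.017 0.12
25 z 0.098 top at cover edge z 0.068 near end x -0.116 body corner -0.02 0.128
30 z 0.111 top at cover edge z 0.071 near end x -0.109 body corner -0.022 0.136
35 z 0.123 top at cover edge z 0.072 near end x -0.101 body corner -0.024 0.142
40 z 0.134 top at cover edge z 0.071 near end x -0.091 body corner -0.026 0.148
45 z 0.145 top at cover edge z 0.068 near end x -0.081 body corner -0.027 0.153
50 z 0.154 top at cover edge z 0.061 near end x -0.07 body corner -0.027 0.156
50 z 0.154 top at cover edge z 0.061 near end x -0.07 body corner -0.027 0.156
```

```bash
cat > path.py <<'E'
from h import *
L=.174
P=[(0,.042,.036),(0,.042,.046),(4,.042,.056),(9,.044,.074),(14,.047,.088),(20,.052,.107),(26,.058,.122),(32,.064,.137),(38,.070,.150),(44,.074,.165),(50,.078,.180),(50,.078,.180)]
def tcp(th,x,z):
    t=np.radians(th);s,c=np.sin(t),np.cos(t); return np.array([x+.019*s,z-.019*c]),s,c
if __name__=='__main__':
  for th,x,z in P:
    T,s,c=tcp(th,x,z)
    print(th,'near bottom',round(z-L*s-.011*c,3),'edge top',round(z-(x+.055)*s/c+.014/c,3),'near x',round(x-L*c,3),'body lo',round(x-.054*s-.043*c,3),round(z+.054*c-.043*s,3),'body fwd',round(x-.054*s+.043*c,3),round(z+.054*c+.043*s,3))
  k=1
  while k<len(P):
    T0,s0,c0=tcp(*P[k-1]); ex=np.array([c0,s0]); ez=np.array([s0,-c0])
    for p in P[k:k+5]:
        d=tcp(*p)[0]-T0; print((p[0]),'tx',round(d@ex/.75,4),'tz',round(d@ez/.75,4),'ry',round((p[0]-P[k-1][0])/45,4))
    print(); k+=5
E
python3 path.py
```

```text
0 near bottom 0.025 edge top 0.05 near x -0.132 body lo -0.001 0.09 body fwd 0.085 0.09
0 near bottom 0.035 edge top 0.06 near x -0.132 body lo -0.001 0.1 body fwd 0.085 0.1
4 near bottom 0.033 edge top 0.063 near x -0.132 body lo -0.005 0.107 body fwd 0.081 0.113
9 near bottom 0.036 edge top 0.072 near x -0.128 body lo -0.007 0.121 body fwd 0.078 0.134
14 near bottom 0.035 edge top 0.077 near x -0.122 body lo -0.008 0.13 body fwd 0.076 0.151
20 near bottom 0.037 edge top 0.083 near x -0.112 body lo -0.007 0.143 body fwd 0.074 0.172
26 near bottom 0.036 edge top 0.082 near x -0.098 body lo -0.004 0.152 body fwd 0.073 0.189
32 near bottom 0.035 edge top 0.079 near x -0.084 body lo -0.001 0.16 body fwd 0.072 0.206
38 near bottom 0.034 edge top 0.07 near x -0.067 body lo 0.003 0.166 body fwd 0.071 0.219
44 near bottom 0.036 edge top 0.06 near x -0.051 body lo 0.006 0.174 body fwd 0.067 0.234
50 near bottom 0.04 edge top 0.043 near x -0.034 body lo 0.009 0.182 body fwd 0.064 0.248
50 near bottom 0.04 edge top 0.043 near x -0.034 body lo 0.009 0.182 body fwd 0.064 0.248
0 tx 0.0 tz -0.0133 ry 0.0
4 tx 0.0018 tz -0.0267 ry 0.0889
9 tx 0.0066 tz -0.051 ry 0.2
14 tx 0.0128 tz -0.0701 ry 0.3111
20 tx 0.022 tz -0.0962 ry 0.4444

26 tx 0.017 tz -0.0162 ry 0.1333
32 tx 0.034 tz -0.0327 ry 0.2667
38 tx 0.05 tz -0.0469 ry 0.4
44 tx 0.0643 tz -0.0648 ry 0.5333
50 tx 0.0785 tz -0.083 ry 0.6667

50 tx 0.0 tz 0.0 ry 0.0
```

```bash
python3 -m crank '[{"translation":[0,0,-0.004],"rotation":[0,0,0]},{"translation":[0,0,-0.008],"rotation":[0,0,0]},{"translation":[0,0,-0.0133],"rotation":[0,0,0]},{"translation":[0,0,-0.0133],"rotation":[0,0,0]},{"translation":[0,0,-0.0133],"rotation":[0,0,0]}]'
python3 - <<'E'
from workcell import sensors, vision
import cv2,json
cv2.imwrite('pics/w8.png',vision.get_image('wrist')[:,:,::-1]); s=sensors.sense();print(s['eef_pos'],s['tcp_rot'],s['force'],s['wrist_torque'])
E
```

```text
clock: 8.0
eef_pos: [0.6054, 0.0142, 0.0261]
tcp_rot: [-3.142, -0.0, 0.329]
force: [0.3, -0.2, -1.3]
opening: 0.0259
[0.60528953 0.01423858 0.02599406] [-3.14153491e+00  1.01255631e-04  3.28803255e-01] [-0.61557426  0.2149541  -0.92069755] [ 0.06426743 -0.09086892  0.03226183]
```

View pics/w8.png

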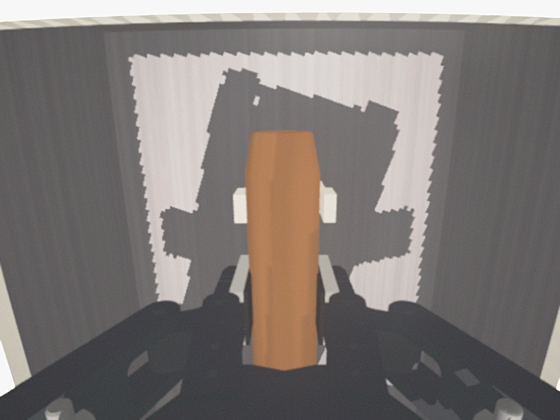

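The pin is held and lifted clear of the far saddle; the force reads about its weight. Now I'll tip it.

```bash
python3 -m crank '[{"translation":[0.0018,0,-0.0133],"rotation":[0,0.089,0]},{"translation":[0.0066,0,-0.038],"rotation":[0,0.2,0]},{"translation":[0.0128,0,-0.057],"rotation":[0,0.311,0]},{"translation":[0.022,0,-0.083],"rotation":[0,0.444,0]},{"translation":[0.022,0,-0.083],"rotation":[0,0.444,0]}]'
python3 - <<'E'
from workcell import sensors, vision
import cv2,json
cv2.imwrite('pics/s9.png',cv2.resize(vision.get_image('scene')[150:300,170:370,::-1],None,fx=4,fy=4)); s=sensors.sense();print(s['eef_pos'],s['tcp_rot'],s['force'],s['wrist_torque'],s['opening'],s['q'])
E
```

```text
clock: 8.55
eef_pos: [0.6094, 0.0088, 0.0684]
tcp_rot: [3.126, -0.245, 0.327]
force: [-0.1, 0.0, -1.5]
opening: 0.0256
[0.60929128 0.00779602 0.06860656] [ 3.12505349 -0.24602151  0.32720528] [-1.05791337 -0.66948111 -1.35804656] [-0.06637914  0.33985975  0.00049449] 0.02550293607729815 [ 0.18813885  0.73950314 -0.3259478   1.99079333  0.70441599  0.25166679
 -1.94448782]
```

View pics/s9.png

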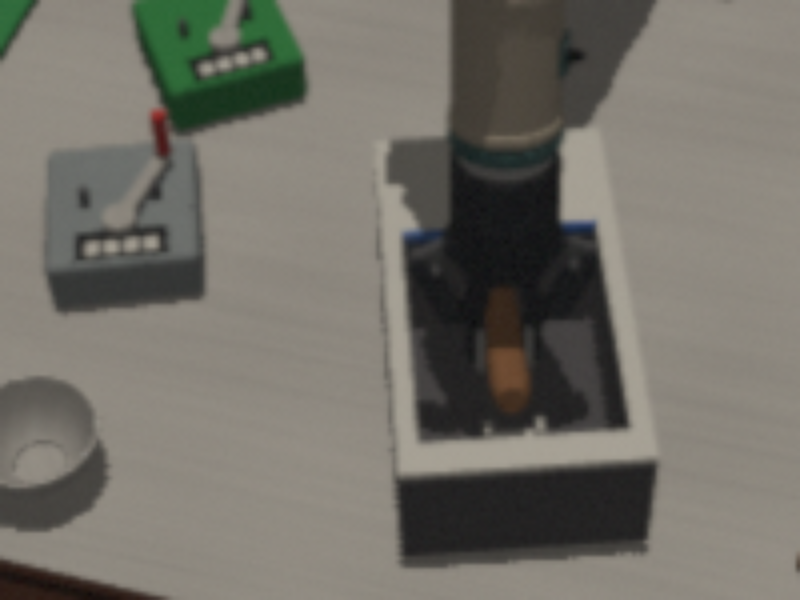

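The scene view shows the pin's far end rising cleanly in the middle of the opening. However, joint 6 is at 0.25, close to its 0.23 limit, so this grip can't tip much further. I'll set the pin back in the saddles and take it again with the tool leaned the other way, which puts the wrist mid-range while tipping. First I need to know which pose is being commanded.

```bash
python3 -m crank '[{"translation":[0,0,0],"rotation":[0,0,0]},{"translation":[0,0,0],"rotation":[0,0,0]},{"translation":[0,0,0],"rotation":[0,0,0]},{"translation":[0,0,0],"rotation":[0,0,0]},{"translation":[0,0,0],"rotation":[0,0,0]}]'
cat > rel.py <<'E'
from h import *
from workcell import sensors
# rel(target pos, target rot matrix): rows in tool axes from measured pose
def rel(p,Rt,s=None):
    s=s or sensors.sense(); R0=rot(s['tcp_rot'])
    d=R0.T@(np.array(p)-s['eef_pos']); rv=R.from_matrix(R0.T@Rt).as_rotvec()
    print('trans',(d/.75).round(4),'rot',(rv/(np.pi/4)).round(4),'dist',np.linalg.norm(d).round(4),'deg',np.degrees(np.linalg.norm(rv)).round(1))
YAW=.331; C=np.array([.5655,.0015])
def tool(tilt): # tilt>0: fingers forward
    return R.from_euler('z',YAW).as_matrix()@R.from_euler('x',np.pi).as_matrix()@R.from_euler('y',tilt,degrees=True).as_matrix()
def tcpw(xb,yb,z,tilt):
    Rt=tool(tilt); e=R.from_euler('z',YAW).as_matrix()
    g=np.array([C[0],C[1],0])+e@np.array([xb,yb,z]); return g+.019*Rt[:,2],Rt
def show(s=None):
    s=s or sensors.sense(); R0=rot(s['tcp_rot']); e=R.from_euler('z',YAW).as_matrix()
    g=e.T@(np.array(s['eef_pos'])-.019*R0[:,2]-np.array([C[0],C[1],0])); 
    print('t',round(s['clock'],2),'grasp bin',g.round(4),'toolz bin',(e.T@R0[:,2]).round(3),'toolx',(e.T@R0[:,0]).round(3),'F',np.array(s['force']).round(1),'q',np.array(s['q']).round(3),'op',round(s['opening'],4))
E
python3 - <<'E'
from rel import *
show(); rel(*tcpw(.042,-.0015,.05,0))
E
```

```text
clock: 9.1
eef_pos: [0.61, 0.0097, 0.0681]
tcp_rot: [3.127, -0.244, 0.328]
force: [-0.1, 0.2, -1.3]
opening: 0.0254
t 9.1 grasp bin [ 0.0402 -0.0064  0.0865] toolz bin [ 0.242 -0.016 -0.97 ] toolx [ 0.97  -0.003  0.242] F [-0.1  0.2 -1.3] q [ 0.181  0.741 -0.32   1.987  0.683  0.252 -1.925] op 0.0254
trans [-0.0156 -0.0076  0.047 ] rot [ 0.0194 -0.3112 -0.0065] dist 0.0375 deg 14.0
```

```bash
python3 -m crank '[{"translation":[-0.003,-0.002,0.008],"rotation":[0.005,-0.078,-0.002]},{"translation":[-0.007,-0.004,0.02],"rotation":[0.01,-0.156,-0.003]},{"translation":[-0.011,-0.006,0.034],"rotation":[0.015,-0.234,-0.005]},{"translation":[-0.0156,-0.0076,0.047],"rotation":[0.0194,-0.311,-0.0065]},{"translation":[-0.0156,-0.0076,0.047],"rotation":[0.0194,-0.311,-0.0065]}]'
python3 -m crank '[{"translation":[0,0,0],"rotation":[0,0,0]},{"translation":[0,0,0],"rotation":[0,0,0]},{"translation":[0,0,0],"rotation":[0,0,0]},{"translation":[0,0,0],"rotation":[0,0,0]},{"translation":[0,0,0],"rotation":[0,0,0]}]'
python3 - <<'E'
from rel import *
show(); rel(*tcpw(.040,-.001,.037,0))
E
```

```text
clock: 9.6
eef_pos: [0.6064, 0.0145, 0.0298]
tcp_rot: [-3.14, -0.0, 0.331]
force: [-0.4, -0.8, -0.6]
opening: 0.0255
clock: 10.1
eef_pos: [0.6056, 0.0131, 0.0315]
tcp_rot: [3.141, -0.001, 0.33]
force: [0.0, 0.0, -2.7]
opening: 0.0253
t 10.1 grasp bin [ 0.0417 -0.002   0.0505] toolz bin [ 0.001 -0.    -1.   ] toolx [ 1.    -0.001  0.001] F [ 0.   0.  -2.7] q [ 0.197  0.871 -0.435  1.777  0.584  0.625 -1.827] op 0.0253
trans [-0.0023 -0.0014  0.018 ] rot [ 0.0004 -0.0011 -0.0008] dist 0.0136 deg 0.1
```

```bash
python3 -m crank '[{"translation":[-0.001,-0.001,0.006],"rotation":[0,0,0]},{"translation":[-0.001,-0.001,0.012],"rotation":[0,0,0]},{"translation":[-0.001,-0.001,0.018],"rotation":[0,0,0]},{"translation":[-0.001,-0.001,0.019],"rotation":[0,0,0]},{"translation":[-0.001,-0.001,0.019],"rotation":[0,0,0]}]'
python3 -m crank '[{"translation":[0,0,0],"rotation":[0,0,0]},{"translation":[0,0,0],"rotation":[0,0,0]},{"translation":[0,0,0],"rotation":[0,0,0]},{"translation":[0,0,0],"rotation":[0,0,0]},{"translation":[0,0,0],"rotation":[0,0,0]}]' 60
python3 - <<'E'
from rel import *
from workcell import vision
cv2.imwrite('pics/w10.png',vision.get_image('wrist')[:,:,::-1])
show(); rel(*tcpw(.020,-.001,.037,-15)); rel(*tcpw(.020,-.001,.037,-10))
E
```

```text
clock: 10.6
eef_pos: [0.6045, 0.0138, 0.0172]
tcp_rot: [3.141, 0.0, 0.331]
force: [-3.1, 0.6, 6.9]
opening: 0.026
clock: 11.1
eef_pos: [0.6047, 0.0138, 0.0168]
tcp_rot: [-3.142, -0.0, 0.33]
force: [0.1, 0.1, 0.1]
opening: 0.0604
t 11.15 grasp bin [ 0.041  -0.0011  0.0357] toolz bin [ 0.  0. -1.] toolx [ 1.    -0.001  0.   ] F [-0.8  0.2 -0.1] q [ 0.187  0.891 -0.42   1.782  0.598  0.598 -1.84 ] op 0.0603
trans [-0.0346 -0.0001 -0.0026] rot [-2.000e-04 -3.337e-01 -6.000e-04] dist 0.026 deg 15.0
trans [-0.0324 -0.0001 -0.0021] rot [-2.000e-04 -2.226e-01 -6.000e-04] dist 0.0244 deg 10.0
```

View pics/w10.png

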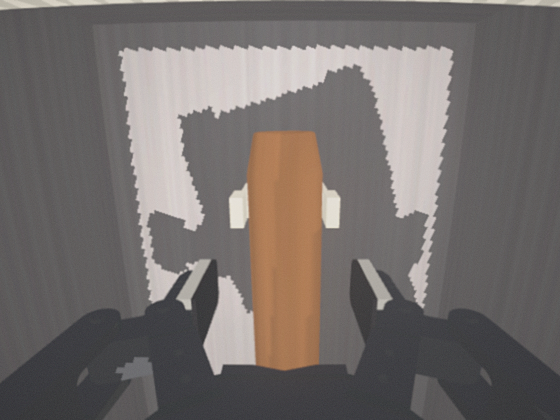

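The pin is back in both saddles and centred. Now I'll lean the tool back 15° and shift the grip to bin x = 20 mm.

```bash
python3 -m crank '[{"translation":[-0.009,0,-0.002],"rotation":[0,-0.08,0]},{"translation":[-0.017,0,-0.002],"rotation":[0,-0.17,0]},{"translation":[-0.026,0,-0.003],"rotation":[0,-0.25,0]},{"translation":[-0.0346,0,-0.0026],"rotation":[0,-0.334,0]},{"translation":[-0.0346,0,-0.0026],"rotation":[0,-0.334,0]}]'
python3 -m crank '[{"translation":[0,0,0],"rotation":[0,0,0]},{"translation":[0,0,0],"rotation":[0,0,0]},{"translation":[0,0,0],"rotation":[0,0,0]},{"translation":[0,0,0],"rotation":[0,0,0]},{"translation":[0,0,0],"rotation":[0,0,0]}]'
python3 - <<'E'
from rel import *
show(); rel(*tcpw(.020,-.001,.036,-15))
E
```

```text
clock: 11.65
eef_pos: [0.5808, 0.0061, 0.0181]
tcp_rot: [-3.141, 0.262, 0.331]
force: [-0.2, 0.3, 0.0]
opening: 0.06
clock: 12.15
eef_pos: [0.5801, 0.0052, 0.019]
tcp_rot: [3.141, 0.262, 0.33]
force: [0.6, 0.2, -0.4]
opening: 0.0598
t 12.15 grasp bin [ 0.0199 -0.0013  0.0373] toolz bin [-0.259  0.    -0.966] toolx [ 0.966 -0.001 -0.259] F [ 0.6  0.2 -0.4] q [ 0.157  0.969 -0.445  1.597  0.503  0.966 -1.756] op 0.0598
trans [ 0.0005 -0.0003  0.0017] rot [-0.0001 -0.0003 -0.0009] dist 0.0014 deg 0.0
```

Close firmly, then lift 10 mm.

```bash
python3 -m crank '[{"translation":[0,0,0.0015],"rotation":[0,0,0]},{"translation":[0,0,0.0015],"rotation":[0,0,0]},{"translation":[0,0,0.0015],"rotation":[0,0,0]},{"translation":[0,0,0.0015],"rotation":[0,0,0]},{"translation":[0,0,0.0015],"rotation":[0,0,0]}]' 10 110
cat > path2.py <<'E'
from rel import *
L=.152
P=[(0,.020,.036),(0,.020,.048),(4,.021,.058),(8,.023,.068),(12,.026,.078),(16,.030,.088),(20,.034,.098),(24,.040,.107),(28,.048,.117),(28,.064,.125),(28,.084,.138)]
for ph,x,z in P:
    t=np.radians(ph);s,c=np.sin(t),np.cos(t); k=np.radians(ph-15);S,K=np.sin(k),np.cos(k)
    print(ph,'near bottom',round(z-L*s-.011*c,3),'edge top',round(z-(x+.055)*s/c+.014/c,3),'near x',round(x-L*c,3),'far bot@130',round(z+(.13-x)*s/c-.014/c,3),'body',[(round(x-.054*S+q*K,3),round(z+.054*K+q*S,3)) for q in (-.043,.043)])
k=1
while k<len(P):
    p0,R0=tcpw(P[k-1][1],0,P[k-1][2],P[k-1][0]-15)
    for p in P[k:k+5]:
        d=R0.T@(tcpw(p[1],0,p[2],p[0]-15)[0]-p0); print(p[0],(d/.75).round(4),round((p[0]-P[k-1][0])/45,4))
    k+=5; print()
E
python3 path2.py
```

```text
clock: 12.65
eef_pos: [0.58, 0.0052, 0.018]
tcp_rot: [3.141, 0.262, 0.331]
force: [0.2, -0.3, 3.9]
opening: 0.0252
0 near bottom 0.025 edge top 0.05 near x -0.132 far bot@130 0.022 body [(np.float64(-0.008), np.float64(0.099)), (np.float64(0.076), np.float64(0.077))]
0 near bottom 0.037 edge top 0.062 near x -0.132 far bot@130 0.034 body [(np.float64(-0.008), np.float64(0.111)), (np.float64(0.076), np.float64(0.089))]
4 near bottom 0.036 edge top 0.067 near x -0.131 far bot@130 0.052 body [(np.float64(-0.011), np.float64(0.119)), (np.float64(0.074), np.float64(0.103))]
8 near bottom 0.036 edge top 0.071 near x -0.128 far bot@130 0.069 body [(np.float64(-0.013), np.float64(0.127)), (np.float64(0.072), np.float64(0.116))]
12 near bottom 0.036 edge top 0.075 near x -0.123 far bot@130 0.086 body [(np.float64(-0.014), np.float64(0.134)), (np.float64(0.072), np.float64(0.13))]
16 near bottom 0.036 edge top 0.078 near x -0.116 far bot@130 0.102 body [(np.float64(-0.014), np.float64(0.141)), (np.float64(0.072), np.float64(0.143))]
20 near bottom 0.036 edge top 0.081 near x -0.109 far bot@130
[... 357 characters left out ...]
6)), (np.float64(0.078), np.float64(0.179))]
28 near bottom 0.044 edge top 0.078 near x -0.07 far bot@130 0.144 body [(np.float64(0.01), np.float64(0.168)), (np.float64(0.094), np.float64(0.187))]
28 near bottom 0.057 edge top 0.08 near x -0.05 far bot@130 0.147 body [(np.float64(0.03), np.float64(0.181)), (np.float64(0.114), np.float64(0.2))]
0 [-0.0041  0.     -0.0155] 0.0
4 [-0.0045 -0.     -0.0287] 0.0889
8 [-0.0037 -0.     -0.0425] 0.1778
12 [-0.0015  0.     -0.0567] 0.2667
16 [ 0.0019 -0.     -0.0714] 0.3556

20 [ 0.0073  0.     -0.0133] 0.0889
24 [ 0.0173 -0.     -0.0253] 0.1778
28 [ 0.0299  0.     -0.0388] 0.2667
28 [ 0.0515  0.     -0.0491] 0.2667
28 [ 0.0784  0.     -0.066 ] 0.2667
```

```bash
python3 -m crank '[{"translation":[-0.004,0,-0.0155],"rotation":[0,0,0]},{"translation":[-0.0045,0,-0.029],"rotation":[0,0.089,0]},{"translation":[-0.0037,0,-0.0425],"rotation":[0,0.178,0]},{"translation":[-0.0015,0,-0.057],"rotation":[0,0.267,0]},{"translation":[0.002,0,-0.0715],"rotation":[0,0.356,0]}]'
python3 -m crank '[{"translation":[0,0,0],"rotation":[0,0,0]},{"translation":[0,0,0],"rotation":[0,0,0]},{"translation":[0,0,0],"rotation":[0,0,0]},{"translation":[0,0,0],"rotation":[0,0,0]},{"translation":[0,0,0],"rotation":[0,0,0]}]'
python3 - <<'E'
from rel import *
from workcell import vision
cv2.imwrite('pics/s11.png',cv2.resize(vision.get_image('scene')[150:300,170:370,::-1],None,fx=4,fy=4))
show();s=sensors.sense();print(s['wrist_torque'])
E
```

```text
clock: 13.15
eef_pos: [0.5945, 0.0103, 0.0701]
tcp_rot: [-3.142, -0.021, 0.33]
force: [-0.2, 0.3, -1.3]
opening: 0.0253
clock: 13.65
eef_pos: [0.5944, 0.0106, 0.0685]
tcp_rot: [-3.141, -0.017, 0.331]
force: [0.1, 0.4, -0.6]
opening: 0.0257
t 13.7 grasp bin [ 0.0299 -0.0008  0.0876] toolz bin [ 0.017  0.001 -1.   ] toolx [ 1.    -0.     0.017] F [ 0.3  0.  -1. ] q [ 0.227  0.801 -0.467  1.812  0.56   0.645 -1.81 ] op 0.025
[ 0.00426838  0.01466368 -0.00952793]
```

View pics/s11.png

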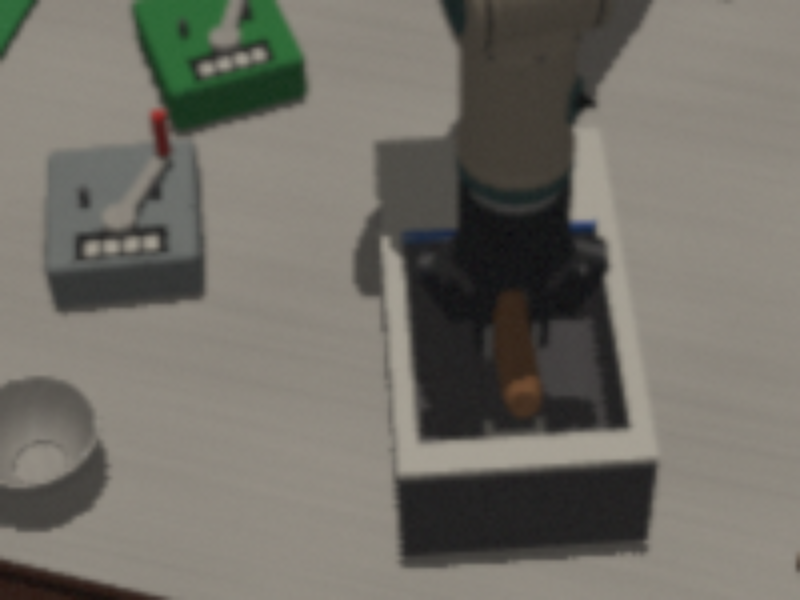

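Everything is on track: the pin is tipped, the force reads only its weight, and joint 6 is at 0.65. I'll go on tipping and sliding forward.

```bash
python3 -m crank '[{"translation":[0.0073,0,-0.0133],"rotation":[0,0.089,0]},{"translation":[0.0173,0,-0.0253],"rotation":[0,0.178,0]},{"translation":[0.03,0,-0.039],"rotation":[0,0.267,0]},{"translation":[0.0515,0,-0.049],"rotation":[0,0.267,0]},{"translation":[0.0784,0,-0.066],"rotation":[0,0.267,0]}]'
python3 -m crank '[{"translation":[0,0,0],"rotation":[0,0,0]},{"translation":[0,0,0],"rotation":[0,0,0]},{"translation":[0,0,0],"rotation":[0,0,0]},{"translation":[0,0,0],"rotation":[0,0,0]},{"translation":[0,0,0],"rotation":[0,0,0]}]'
python3 - <<'E'
from rel import *
from workcell import vision
cv2.imwrite('pics/s12.png',cv2.resize(vision.get_image('scene')[150:300,170:370,::-1],None,fx=4,fy=4))
show();s=sensors.sense();print(s['wrist_torque'])
for a in [(.100,-.001,.150,13),(.104,-.001,.20,13),(.104,-.001,.33,13)]: rel(*tcpw(*a))
E
```

```text
clock: 14.2
eef_pos: [0.6477, 0.0283, 0.1189]
tcp_rot: [3.141, -0.223, 0.33]
force: [0.5, 0.4, -1.9]
opening: 0.0255
clock: 14.7
eef_pos: [0.6483, 0.0287, 0.1191]
tcp_rot: [-3.142, -0.226, 0.33]
force: [0.1, 0.2, -1.1]
opening: 0.0254
t 14.75 grasp bin [ 0.0832 -0.0011  0.1377] toolz bin [ 0.224 -0.    -0.974] toolx [ 0.974 -0.     0.224] F [ 0.1 -0.2 -2.2] q [ 0.255  0.724 -0.49   1.832  0.588  0.489 -1.832] op 0.025
[-0.12676292  0.24218688  0.01595551]
trans [ 0.0256 -0.0002 -0.0109] rot [ 0.      0.0007 -0.0006] dist 0.0208 deg 0.0
trans [ 0.0457 -0.0002 -0.0747] rot [ 0.      0.0007 -0.0006] dist 0.0657 deg 0.0
trans [ 8.460e-02 -2.000e-04 -2.436e-01] rot [ 0.      0.0007 -0.0006] dist 0.1934 deg 0.0
```

View pics/s12.png

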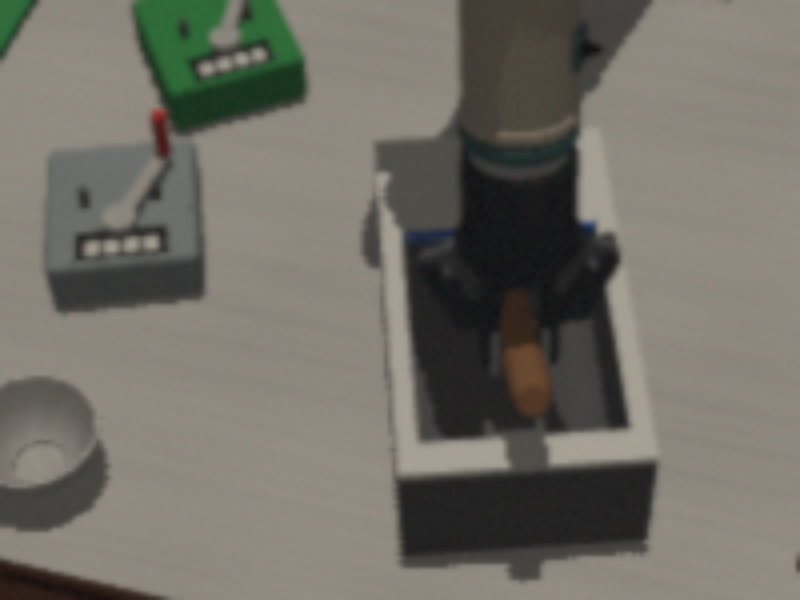

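```bash
python3 -m crank '[{"translation":[0.01,0,-0.004],"rotation":[0,0,0]},{"translation":[0.02,0,-0.009],"rotation":[0,0,0]},{"translation":[0.03,0,-0.013],"rotation":[0,0,0]},{"translation":[0.033,0,-0.015],"rotation":[0,0,0]},{"translation":[0.033,0,-0.015],"rotation":[0,0,0]}]'
python3 - <<'E'
from rel import *
show()
for a in [(.106,-.001,.20,13),(.106,-.001,.34,13)]: rel(*tcpw(*a))
E
```

```text
clock: 15.25
eef_pos: [0.6702, 0.0364, 0.1367]
tcp_rot: [-3.142, -0.229, 0.331]
force: [-1.0, -0.1, -1.2]
opening: 0.0256
t 15.25 grasp bin [ 0.1061 -0.001   0.1553] toolz bin [ 0.227 -0.    -0.974] toolx [ 0.974 -0.     0.227] F [-1.  -0.1 -1.2] q [ 0.255  0.728 -0.52   1.761  0.562  0.56  -1.807] op 0.0256
trans [ 0.0134 -0.0001 -0.0581] rot [ 0.0001 -0.0021 -0.0006] dist 0.0447 deg 0.1
trans [ 5.560e-02 -1.000e-04 -2.399e-01] rot [ 0.0001 -0.0021 -0.0006] dist 0.1847 deg 0.1
```

The near end should now be at bin x of about −28 mm, forward of the cover edge at −55 mm. I'll lift straight up.

```bash
python3 -m crank '[{"translation":[0.009,0,-0.04],"rotation":[0,0,0]},{"translation":[0.02,0,-0.085],"rotation":[0,0,0]},{"translation":[0.032,0,-0.137],"rotation":[0,0,0]},{"translation":[0.044,0,-0.19],"rotation":[0,0,0]},{"translation":[0.0556,0,-0.24],"rotation":[0,0,0]}]'
python3 -m crank '[{"translation":[0,0,0],"rotation":[0,0,0]},{"translation":[0,0,0],"rotation":[0,0,0]},{"translation":[0,0,0],"rotation":[0,0,0]},{"translation":[0,0,0],"rotation":[0,0,0]},{"translation":[0,0,0],"rotation":[0,0,0]}]'
python3 - <<'E'
from rel import *
from workcell import vision
for n in ('scene','top','wrist'):
    cv2.imwrite(f'pics/{n}13.png',vision.get_image(n)[:,:,::-1])
show();s=sensors.sense();print(s['eef_pos'],s['wrist_torque'],np.abs(s['joint_vel']).max())
E
```

```text
clock: 15.75
eef_pos: [0.669, 0.0359, 0.3225]
tcp_rot: [3.142, -0.227, 0.331]
force: [1.6, -0.0, -1.5]
opening: 0.025
clock: 16.25
eef_pos: [0.669, 0.0359, 0.3194]
tcp_rot: [-3.141, -0.225, 0.33]
force: [-0.7, 0.0, -0.8]
opening: 0.0253
t 16.4 grasp bin [ 0.1052 -0.001   0.3388] toolz bin [ 0.225  0.    -0.974] toolx [ 0.974 -0.     0.225] F [ 0.6  0.3 -1.7] q [ 0.356  0.543 -0.685  1.557  0.381  0.946 -1.649] op 0.0254
[0.66940727 0.03610618 0.32027778] [-0.09029926  0.23618265  0.00662828] 0.0034796598635928105
```

View pics/scene13.png

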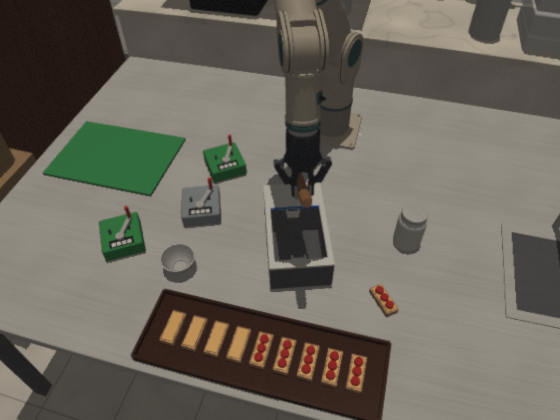

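View pics/top13.png

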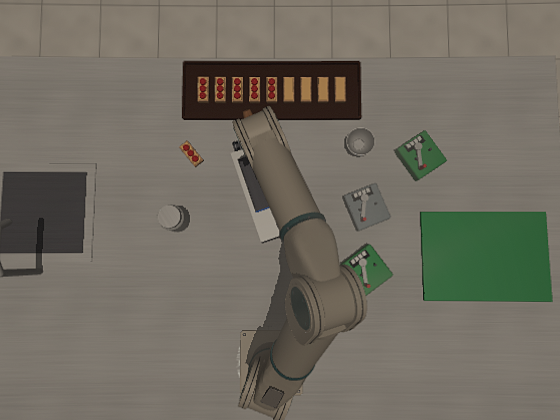

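View pics/wrist13.png

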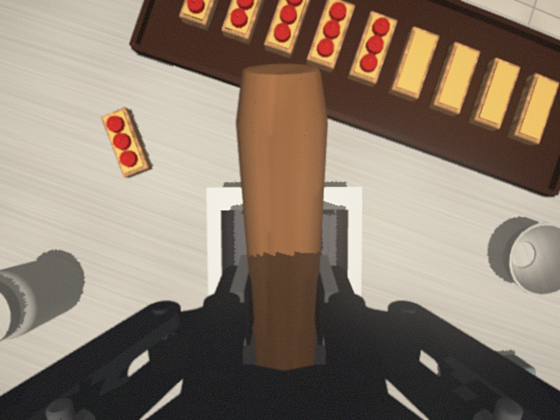

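The pin is in the gripper above the bin. The bowl (360,141), tart (191,153), canister (173,217) and lever are where they were in the first top view. The arm is still and the force is about the pin's weight. I estimate the near end at z ≈ 0.26 m, and even a pin hanging straight down from the grip would stay above 0.18 m. I'll hand it in.

```bash
python3 - <<'E'
from workcell import bot
print(bot.finish_job())
E
```

```text
the job is handed in; nothing more can be done
None
```

The job is handed in at about 16.4 s: the pin was counted out on the grey tally counter, then taken out of the bin and held above it. No verdict was reported.

**Tally:** I pushed the red peg with the shut fingers to its stop. The image put the lever at about 1.0 rad, and the last push raised the force to about 21 N with almost no movement. I then lifted off, and the next wrist picture showed the lever back home.

**Pin:** The first grip could not tip far enough because joint 6 was near its limit. I set the pin back in its saddles and took it again with the tool leaned back 15°. I then tipped it to about 28°, slid it forward past the blue edge and lifted it out.

**Last checks:**
- **Hold:** the pin was in the grip (opening 25 mm), the force was about its own weight, and the joints were at rest.
- **Height:** the grip point was at z ≈ 0.34 m. I work out the lowest end at about 0.26 m, against the 0.18 m needed. The near end was hidden by the gripper in all three views, so that figure is computed, not seen.
- **Bystanders:** the canister, bowl, tart and both green look-alikes looked unmoved.

**Disagreements:** the scene and top cameras differed by about 6 mm on the bin's position, so I used the wrist camera's reading for the bin. The first tipping attempt drifted about 6 to 8 mm sideways, with no noticeable contact force.

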